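# Slide a test coupon under a sprung hold-down clip

### The job

Press the clip's long thumb pad down with one fingertip so that its jaw lifts, and while you keep it down push the flat test coupon along its channel with the other fingertip, under the jaw, until it is fully home against the end stop. Then let the pad up so that the jaw springs down onto the coupon, and move clear. Do not pinch or lift the coupon, and leave the loose parts standing around alone.

Things in the scene. Friction and masses are not known exactly. Their poses are not given: they have to be found in the camera images.
- stage: grey-painted clamping stage fixed to the bench, 180 x 135 mm (local x -105 to +75, y -37 to +98 mm); highest point, the clip's end bearings, 38 mm. Origin on the bench surface on the channel's centre line; local x is the push direction, y points towards the thumb pad, z up. The clip's hinge line is parallel to x at y = +38 mm, 30 mm above the bench. It does not move.
- stop_face (a point): middle of the face of the end stop that the coupon's front end must meet; stage local (60, 0, 19) mm
- coupon: loose flat steel coupon, 70 (x) x 44 (y) x 10 (z) mm, 0.12 kg, lying in the channel short of the jaw; axes parallel to the stage's. Origin at the centre of its underside, 14 mm above the bench: rear end 35 mm to -x, front end 35 mm to +x, top 24 mm above the bench. Home, its origin is at stage local x = +25, y = 0 mm; it starts 30 to 55 mm short of that.
- clip (a joint): angle of the sprung rocking clip, rad: 0 at rest (jaw down), grows as the pad is pressed, 0.35 at its hard stop; above 0.17 the jaw clears the coupon; about 0.13 when it rests on it. 5 to 6 N on the middle of the pad brings it to 0.28, where the pad is level, its top 18 mm above the bench: between deck (14) and coupon top (24), so two level fingertips can hold the pad and push the coupon.
- pad_mid (a point): middle of the top of the clip's thumb pad, a dark ribbed steel plate 105 (x) x 38 (y) mm beside the channel: stage local x -90 to +15, y +52 to +90 mm. This point: x = -37, y = +70 mm, 26 mm above the bench at rest. At rest the pad slopes up outwards, from 20 mm (inner edge) to 31 mm (outer edge) above the bench. A fingertip may slide along it in x while pressing.
- stepper_motor: loose bystander: black and silver square motor with its shaft up, 54 x 54 x 70 mm; origin at the centre of its underside
- tape_electrical: loose bystander: roll of black tape lying flat, 53 x 51 x 19 mm; origin at the centre of its underside
- carriage_blue: loose bystander: blue printed bracket, 62 x 58 x 55 mm; origin at the centre of its underside
- filter_cube: loose bystander: black cube with a round window, 45 x 44 x 34 mm; origin at the centre of its underside
- channel_mouth (a point): start of the channel on its centre line, on the deck, 14 mm above the bench; stage local (-80, 0, 14) mm. The channel is 46.5 mm wide, open at this end, and runs along x to the end stop between two steel guides that rise 6 mm above the deck.
- jaw_nose (a point): underside of the nose of the clip's jaw, a dark steel arm 20 mm wide (stage local x +35 to +55 mm) that reaches from the hinge line over the channel to about y = -7 mm; this point is at about (45, 1) mm. At rest it hangs about 19 mm above the bench, too low for the coupon to pass.

How it is judged:
By the outcome, as a careful person would: the job done as asked, in the order asked, and still so for the second after the job is handed in, with the robot touching nothing.
It also fails if it takes over 35 s, if anything falls off the work surface, if the arm or the gripper's body presses on something with over 40 N, if the wrist force passes 120 N, or if a joint passes its speed limit or range.

### The arm

A 6-joint arm with a two-finger parallel gripper is mounted at the origin on a cart in front of the work surface, level with it; the furniture and walls round the work are solid. World frame = base frame: x ahead of the robot, y to its left, z up, the work surface at z = 0. Lengths are in m, angles in rad, forces in N, time in s.
With the tool pointing down it reaches from about 0.3 to 0.775 m from the base axis. Payload 14.6 kg.
Tool frame: the origin (TCP) lies at the very end of the fingers, on their centre line; the grasp point (between the pads) lies 19 mm behind it; z points along the fingers, y is the line along which they close (so a half turn about z gives the same grasp; the last joint's range is limited). The gripper opens to 94 mm and grips with 3 to 60 N. Pads are 16 mm wide; open, the fingers measure 119 mm over their backs; the gripper's body (75 mm by 177 mm) begins 78 mm behind the grasp point.
Start: joints at [1.084, 0.3, 1.521, -0, 1.321, -0.067], TCP at [0.224, 0.502, 0.205] pointing down, gripper open.
Joint ranges: [-3.03, 3.03], [-0.79, 2.21], [0.23, 2.52], [-1.04, 4.18], [0, 3.07], [-2.55, 2.55]. Speed limits (rad/s): [2.22, 2.22, 2.57, 3.14, 3.14, 3.14].

### API

Orientations are given as [roll, pitch, yaw] about the fixed x, y, z axes, in that order (R = Rz(yaw) Ry(pitch) Rx(roll)).
In Python, from station import ctrl, cams gives the robot as it stands. The module is installed in compiled form; this text tells all that it offers.
- The arm moves only by the tool arm_command, never from a script. Its argument "plan" is a list that holds one entry, the list of rows, each a list of 7 numbers: the shift along the tool's x, y, z in normalised numbers (1 is 1000 mm), then the turn, a rotation vector about the tool's x, y, z in shares of 2 pi rad (1.0 is 2 pi rad), then the closure, from -1 (fully open) to 1 (shut). A call has 1 to 12 rows; each row is the pose to reach, as a shift and turn from the pose commanded when the call began, along the tool's axes at that moment; what a row does not reach only later rows make up. A row lasts 1/10 s, in which the tool goes at most 50 mm and 8.59 degrees, less where a joint would pass 70% of its speed; a pose out of reach is approached as far as the arm can. A call with a gripper value outside its range is refused whole. The fingers move at their own pace and stop on an object; "squeeze" is the grip in N (left out, the last holds). Time passes only in rows, so rows that repeat a pose let the fingers close. It gives the time, the measured TCP pose, the force, the opening and the grip force at its end, in the units of the state.
- ctrl.get_obs(): the state, without advancing time (a new reading comes with each control period).
- cams.camera(name): name is "scene" or "side" or "wrist"; returns (picture, depth): 384x512x3 uint8, blue, green, red; 384x512 float32, m along the optical axis (not along the pixel's ray), 0 where there is no reading.
- cams.camera_info(name): a dict with "fx", "fy", "cx", "cy" (pixels), "dist_coeffs" ([k1, k2, p1, p2, k3] as OpenCV has them; the pictures are not rectified), "world_to_cam" (4x4, takes a point from world to camera coordinates). Camera axes: x right, y down, z forward; pixel columns grow to the right and rows downward; lengths in m; the calibration is good to about 2 mm. A picture is of the moment at which its call begins: read the wrist's pose just before it. camera_info takes no time and is no camera call; for the wrist camera it gives the pose at the moment of the call.
- ctrl.hand_in(): hands the job in; it is judged then, once.
The state is a dict: "time_s": time; "qpos": joint angles; "joint_vel": joint speeds; "tau": joint torques, N m; "ee_pos": TCP position; "eef_rot": TCP orientation; "force": force on the tool from outside, world axes, zero at the start; "moment": the same for the moment, N m; "grip_width": finger opening in m; "grip_force": force on a finger pad.
Only numpy, scipy, OpenCV 4.12 (cv2) and the standard library are available. Lean on these libraries where they do the work, as an engineer would, in place of code of your own. Each camera call takes 0.05 s, during which the arm holds its last target. There are 200 camera calls.

## Working session

There is one attempt and no reset: what is moved stays moved. The work goes in short steps, Python scripts to look and compute and a tool call to move; the robot and the scene stay as the last step left them, time stands still between calls to the robot, and variables do not carry over. Pictures are saved under pics/ and viewed, at most 10 in all, crops included, and the job is handed in when it is done.

Besides the shell and the picture viewer there is one more tool, called after "Request:" by a JSON object that holds its "name" and its "arguments". arm_command: Moves the arm, as the interface text tells. Its arguments: {"type":"object","properties":{"plan":{"type":"array"},"squeeze":{"type":"number"}},"required":["plan"]}

```bash
mkdir -p pics
cat > h.py <<'E'
import numpy as np, cv2
from station import ctrl, cams
def cloud(name):
    im,d=cams.camera(name); c=cams.camera_info(name)
    K=np.array([[c['fx'],0,c['cx']],[0,c['fy'],c['cy']],[0,0,1.]])
    h,w=d.shape; u,v=np.meshgrid(np.arange(w),np.arange(h))
    p=cv2.undistortPoints(np.stack([u,v],-1).reshape(-1,1,2).astype(float),K,np.array(c['dist_coeffs'],float)).reshape(h,w,2)
    P=np.dstack([p*d[...,None],d]); T=np.linalg.inv(np.array(c['world_to_cam']))
    W=P@T[:3,:3].T+T[:3,3]; W[d==0]=np.nan
    return im,W
E
python3 - <<'E'
from h import *
o=ctrl.get_obs(); print(o)
for n in ['scene','side']:
    im,W=cloud(n); cv2.imwrite(f'pics/{n}.png',im); np.save(f'{n}.npy',W)
    print(n,cams.camera_info(n)['world_to_cam'])
E
```

```text
{'time_s': 0.0, 'qpos': array([ 1.08434026e+00,  3.00482213e-01,  1.52155925e+00,  4.65568285e-06,
        1.32067121e+00, -6.66129522e-02]), 'joint_vel': array([-0.00086661, -0.0007755 , -0.00064375, -0.00060772,  0.00058091,
       -0.00051181]), 'tau': array([-3.63433232e-03, -5.31800151e+01, -3.52734053e+01,  7.06392643e-02,
        2.44160666e-02, -6.64644745e-05]), 'ee_pos': array([0.22408212, 0.50201227, 0.20488946]), 'eef_rot': array([-3.14047542e+00, -7.90520538e-05,  2.72174834e+00]), 'force': array([0.28220982, 0.85307501, 0.3238558 ]), 'moment': array([ 0.01481484, -0.01514038, -0.01424806]), 'grip_force': 0.0, 'grip_width': 0.09396345291648808}
scene [[-0.87345462 -0.4868151   0.00938567  0.48064688]
 [-0.36152691  0.63550663 -0.68222402  0.24573702]
 [ 0.3261523  -0.59928489 -0.73108296  0.79020423]
 [ 0.          0.          0.          1.        ]]
side [[ 0.94143708 -0.33647528 -0.02192297 -0.52582279]
 [-0.16762653 -0.41061247 -0.89626935  0.14413033]
 [ 0.29257064  0.84745607 -0.44296798  1.25669197]
 [ 0.          0.          0.          1.        ]]
```

View pics/scene.png

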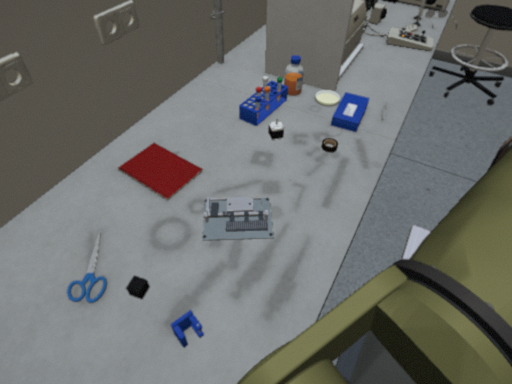

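View pics/side.png

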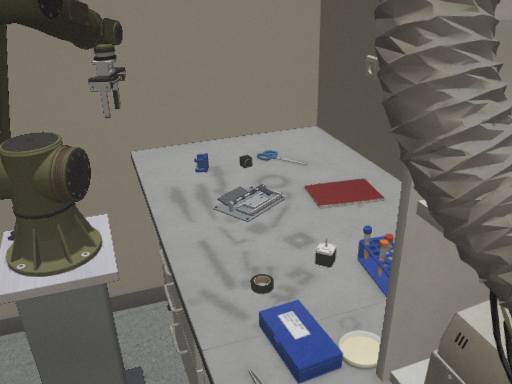

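The scene view shows the stage at about (238,218), with the dark pad on its near side (248,226). The loose parts are well away from it: bracket at (187,328), cube (138,287), motor (277,130) and tape (330,145). I'll enlarge the stage and locate it.

Run:
```python
from h import *
W=np.load('scene.npy'); 
for u,v in [(238,218),(248,227),(205,238),(272,236),(270,199),(206,199),(187,328),(138,287),(277,130),(330,145)]: print(u,v,W[v,u].round(4))
im=cv2.imread('pics/scene.png')[185:250,190:290]
cv2.imwrite('pics/crop.png',cv2.resize(im,(800,520),interpolation=cv2.INTER_CUBIC))
m=(W[...,2]>0.006)&(W[...,2]<0.06); m[:185]=0;m[250:]=0;m[:,:190]=0;m[:,290:]=0
P=W[m]; print(len(P)); r=cv2.minAreaRect((P[:,:2]*1000).astype(np.float32)); print(r,cv2.boxPoints(r))
```

```text
238 218 [0.5606 0.0554 0.004 ]
248 227 [0.5142 0.0838 0.0278]
205 238 [0.5996 0.1523 0.0053]
272 236 [0.4553 0.0644 0.0063]
270 199 [ 0.5193 -0.0502 -0.0009]
206 199 [0.6686 0.0453 0.0096]
187 328 [ 0.5063  0.3579 -0.0017]
138 287 [0.6417 0.3457 0.0301]
277 130 [ 0.6199 -0.2921  0.0398]
330 145 [ 0.4561 -0.3559 -0.0007]
1895
((562.0021362304688, 57.01060485839844), (176.60232543945312, 131.9254150390625), 31.695714950561523) [[452.2137   66.74086]
 [521.5284  -45.50793]
 [671.7905   47.28035]
 [602.4759  159.52914]]
```

View pics/crop.png

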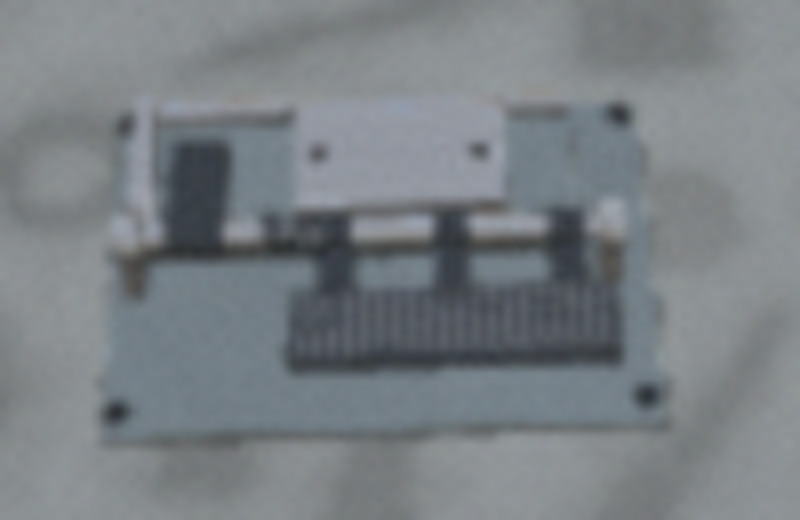

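The stage's rectangle gives a yaw of about 31.7° and an origin near (0.591, 0.039), with local +x pointing left in the image. I'll move over it with the tool aligned for a wrist view.

Units first: shifts go in shares of 1000 mm and turns go in shares of 2 pi rad. So -468 mm / 1000 = -0.468, -429 mm / 1000 = -0.429, 1.68 rad / 6.2832 = 0.2674.

Request:
{"name": "arm_command", "arguments": {"plan": [[[-0.039,-0.025,-0.004,0,0,0.0223,-1],[-0.078,-0.049,-0.008,0,0,0.0446,-1],[-0.117,-0.074,-0.011,0,0,0.0668,-1],[-0.156,-0.099,-0.015,0,0,0.0891,-1],[-0.195,-0.123,-0.019,0,0,0.1114,-1],[-0.234,-0.148,-0.023,0,0,0.1337,-1],[-0.273,-0.173,-0.026,0,0,0.156,-1],[-0.312,-0.197,-0.03,0,0,0.1783,-1],[-0.351,-0.222,-0.034,0,0,0.2005,-1],[-0.39,-0.247,-0.038,0,0,0.2228,-1],[-0.429,-0.271,-0.041,0,0,0.2451,-1],[-0.468,-0.296,-0.045,0,0,0.2674,-1]]]}}

```text
time_s: 1.3
ee_pos: [0.5315, 0.0394, 0.2503]
eef_rot: [-3.141, 0.0, 1.036]
force: [1.1, 0.5, -0.4]
grip_width: 0.0938
grip_force: 0.0
```

To row units: 0.488 rad / 6.2832 = 0.0777.

Request:
{"name": "arm_command", "arguments": {"plan": [[[0,0,0,0,0,0.0223,-1],[0,0,0,0,0,0.0446,-1],[0,0,0,0,0,0.0668,-1],[0,0,0,0,0,0.0777,-1],[0,0,0,0,0,0.0777,-1],[0,0,0,0,0,0.0777,-1]]]}}

```text
time_s: 1.9
ee_pos: [0.5308, 0.0412, 0.2502]
eef_rot: [-3.141, 0.0, 0.556]
force: [-0.1, 0.1, -0.7]
grip_width: 0.094
grip_force: 0.0
```

Run:
```python
from h import *
o=ctrl.get_obs(); print(o['time_s'],o['ee_pos'],o['eef_rot'],o['qpos'],o['force'])
im,W=cloud('wrist'); np.save('wrist.npy',W); cv2.imwrite('pics/wrist.png',im)
print(np.linalg.inv(cams.camera_info('wrist')['world_to_cam']).round(3))
```

```text
1.9 [0.53079503 0.04119302 0.25022862] [-3.14135654e+00  4.08350979e-04  5.56126331e-01] [ 8.65587581e-03  2.29363585e-01  1.50546608e+00 -1.11024557e-05
  1.40723456e+00  1.02332773e+00] [-0.13348152  0.08889347 -0.74485706]
[[ 0.528 -0.82  -0.22   0.596]
 [-0.849 -0.51  -0.137  0.081]
 [ 0.     0.259 -0.966  0.429]
 [ 0.     0.     0.     1.   ]]
```

View pics/wrist.png

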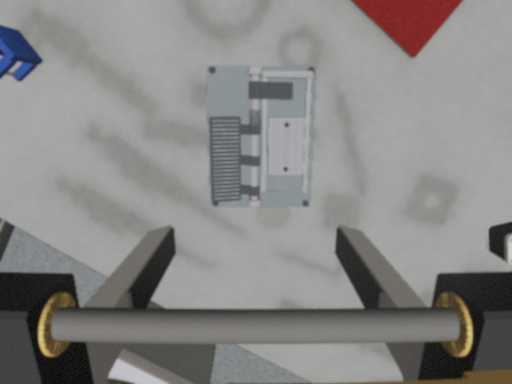

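The wrist view shows the stage at px (207–315, 66–207), with the coupon at (268–304, 119–175) short of the jaw (250–292, 90), and the pad at (210–241, 117–201). Now the precise fit.

Run:
```python
from h import *
W=np.load('wrist.npy'); im=cv2.imread('pics/wrist.png')
print('bench z',np.nanmedian(W[60:200,130:195,2]),np.nanmedian(W[60:200,330:345,2]))
z0=np.nanmedian(W[60:200,130:195,2])
m=(W[...,2]-z0>0.003)&(W[...,2]<0.06); m[:55]=0;m[215:]=0;m[:,:195]=0;m[:,325:]=0
P=W[m]*1000; r=cv2.minAreaRect(P[:,:2].astype(np.float32)); print(r)
for yaw in [np.deg2rad(31.0+.25*i) for i in range(7)]:
    a=np.array([np.cos(yaw),np.sin(yaw)]);b=np.array([-a[1],a[0]])
    X,Y=P[:,:2]@a,P[:,:2]@b; print(np.rad2deg(yaw),np.ptp(X),np.ptp(Y), X.min(),X.max(),Y.min(),Y.max())
yaw=np.deg2rad(r[2] if r[2]<60 else r[2]-90)
a=np.array([np.cos(yaw),np.sin(yaw)]);b=np.array([-a[1],a[0]])
c=np.array(r[0]); O=c-a*(-15)-b*30.5; print('O',O,yaw)
L=lambda p:((p[...,:2]*1000-O)@np.array([a,b]).T)
g=cv2.cvtColor(im,cv2.COLOR_BGR2GRAY)
# coupon by height: columns along stage x at y≈0
for u in (276,286,296):
  print(u,[(round(L(W[v,u])[0]),round(L(W[v,u])[1]),round(1e3*W[v,u,2]),int(g[v,u])) for v in list(range(112,124))+list(range(168,182))])
print([(round(L(W[145,u])[0]),round(L(W[145,u])[1]),round(1e3*W[145,u,2]),int(g[145,u])) for u in range(204,316,3)])
```

```text
bench z -0.0008057683389733339 -0.0007564735343637552
((565.7733154296875, 53.521575927734375), (180.45965576171875, 136.47508239746094), 31.43134307861328)
31.0 181.4408120729429 136.61667314461266 421.803153712661 603.2439657856039 -313.3580693303025 -176.74139618568984
31.250000000000004 180.87339925758988 136.5313195908644 421.0133052365759 601.8867044941658 -315.82281717288106 -179.29149758201666
31.5 180.3025428734383 136.63051714614002 420.21544127403666 600.517984147475 -318.28155220426936 -181.65103505812934
31.750000000000004 179.75420811709728 137.19480608659998 419.40957701522314 599.1637851323204 -320.7342276136968 -183.53942152709683
32.0 179.47594010518452 137.76039539277528 418.5000220869443 597.9759621921288 -323.1807967057588 -185.4204013129835
32.25 179.8913966236601 138.32507792067693 417.19144928265854 597.0828459063187 -325.62121290130665 -187.29613498062972
32.5 180.3555614765874 138.88712693848632 415.86769450920536 596.2232559857928 -328.0554297383338 -189.1683027998475
O [594.47733292  35.31912061] 0.5485804250457327
276 [(20, 12, 13, 146), (19, 12, 13, 146)
[... 1564 characters left out ...]
), (-19, 88, 32, 110), (-19, 85, 30, 115), (-19, 81, 29, 116), (-19, 78, 29, 115), (-19, 74, 28, 116), (-19, 71, 25, 113), (-19, 67, 25, 120), (-19, 64, 24, 119), (-20, 60, 22, 115), (-22, 57, 4, 119), (-21, 53, 8, 145), (-21, 49, 6, 143), (-21, 46, 6, 143), (-18, 41, 32, 162), (-18, 38, 33, 170), (-21, 34, 6, 144), (-20, 30, 17, 137), (-20, 27, 20, 170), (-20, 23, 13, 142), (-19, 20, 23, 169), (-19, 16, 22, 163), (-19, 12, 23, 167), (-19, 8, 23, 167), (-19, 5, 23, 167), (-19, 1, 23, 165), (-19, -3, 22, 165), (-19, -6, 24, 168), (-19, -10, 24, 168), (-19, -13, 24, 165), (-19, -17, 23, 168), (-19, -21, 23, 163), (-19, -25, 21, 170), (-21, -31, 4, 153), (-21, -35, 5, 148), (-21, -40, -1, 156)]
```

Coupon spans local x −56.5 to +13.5, so it is about 46.5 mm short. I'll go above the push start at local (−73, 32.5) with the fingers set to about 60 mm.

To row units: 210 mm / 1000 = 0.21, 205 mm / 1000 = 0.205.

Request:
{"name": "arm_command", "arguments": {"plan": [[[-0.005,0.001,0.035,0,0,0,-0.277],[-0.011,0.003,0.07,0,0,0,-0.277],[-0.016,0.004,0.105,0,0,0,-0.277],[-0.022,0.006,0.135,0,0,0,-0.277],[-0.022,0.006,0.165,0,0,0,-0.277],[-0.022,0.006,0.19,0,0,0,-0.277],[-0.022,0.006,0.205,0,0,0,-0.277],[-0.022,0.006,0.21,0,0,0,-0.277],[-0.022,0.006,0.21,0,0,0,-0.277],[-0.022,0.006,0.21,0,0,0,-0.277]]], "squeeze": 20}}

```text
time_s: 2.95
ee_pos: [0.5158, 0.0245, 0.0413]
eef_rot: [3.141, -0.001, 0.554]
force: [-0.3, 0.6, 1.4]
grip_width: 0.0598
grip_force: 0.0
```

Run:
```python
from h import *
print(ctrl.get_obs())
im,W=cloud('wrist'); a=im[:, :]
im2,_=cloud('side'); b=cv2.resize(im2[165:235,200:300],(549,384),interpolation=cv2.INTER_CUBIC)
cv2.imwrite('pics/pre.png',cv2.resize(np.hstack([a,b]),(800,290)))
```

```text
{'time_s': 2.95, 'qpos': array([-2.34193072e-02,  4.27820362e-01,  1.76866577e+00, -7.52679670e-06,
        9.43923999e-01,  9.93047950e-01]), 'joint_vel': array([ 0.00026126, -0.0099503 , -0.00208075, -0.0015444 , -0.00245252,
        0.00350834]), 'tau': array([-1.44204462e-02, -5.23628032e+01, -2.77752954e+01,  4.26429952e-02,
       -7.50728790e-02, -1.71321561e-02]), 'ee_pos': array([0.5158035 , 0.02452642, 0.0412998 ]), 'eef_rot': array([ 3.14094172e+00, -9.87258596e-04,  5.54333803e-01]), 'force': array([-0.30046598,  0.61873659,  1.4216667 ]), 'moment': array([-0.06670438,  0.15506702,  0.0124938 ]), 'grip_force': 0.0, 'grip_width': 0.059801829460122434}
```

View pics/pre.png

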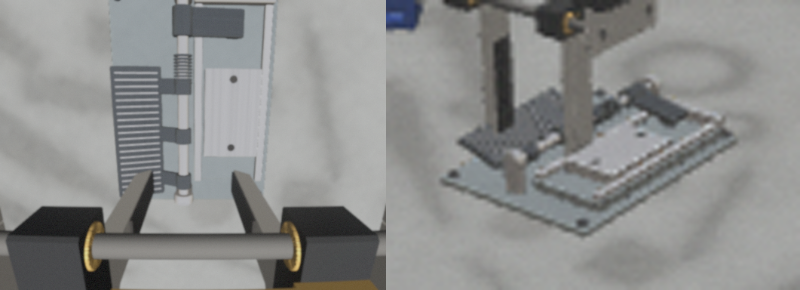

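The left finger is over the pad's near end. The right finger is over the channel behind the coupon (tip about (238,175), coupon rear at about 157). Pressing down now.

To row units: 22 mm / 1000 = 0.022, 20 mm / 1000 = 0.02.

Request:
{"name": "arm_command", "arguments": {"plan": [[[0,0,0.006,0,0,0,-0.277],[0,0,0.012,0,0,0,-0.277],[0,0,0.015,0,0,0,-0.277],[0,0,0.018,0,0,0,-0.277],[0,0,0.02,0,0,0,-0.277],[0,0,0.022,0,0,0,-0.277],[0,0,0.022,0,0,0,-0.277],[0,0,0.022,0,0,0,-0.277],[0,0,0.022,0,0,0,-0.277]]]}}

```text
time_s: 3.95
ee_pos: [0.516, 0.0235, 0.0192]
eef_rot: [3.14, -0.001, 0.554]
force: [-1.2, -9.7, 8.9]
grip_width: 0.0604
grip_force: 5.2
```

Run:
```python
from h import *
o=ctrl.get_obs();print(o['ee_pos'],o['force'],o['moment'])
O=np.array([594.5,35.3]);y=.5525;a=np.array([np.cos(y),np.sin(y)]);b=np.array([-a[1],a[0]])
im,W=cloud('wrist'); cv2.imwrite('pics/w3.png',im)
X=(W[...,:2]*1000-O)@a;Y=(W[...,:2]*1000-O)@b;Z=W[...,2]*1000
for y0,y1 in [(54,58),(68,72),(82,88)]: 
  m=(X>-40)&(X<5)&(Y>y0)&(Y<y1); print('pad',y0,np.nanpercentile(Z[m],[50,70,90]))
for y0 in range(-6,36,6):
  m=(X>37)&(X<52)&(Y>y0)&(Y<y0+6)&(Z>16); print('jaw',y0,np.nanmedian(Z[m]))
```

```text
[0.5160136  0.02354125 0.01920217] [-1.23457825 -9.66297864  8.91684498] [-1.4457923   0.56417798  0.23316188]
pad 54 [18.20480661 18.69356142 19.62981976]
pad 68 [125.44994814 133.61939461 138.89279394]
pad 82 [ 19.93327622  20.81066206 135.66207903]
jaw -6 35.76525695398658
jaw 0 35.28336366558088
jaw 6 34.67442981938784
jaw 12 34.03093763875002
jaw 18 33.47707183033128
jaw 24 32.94096034621166
jaw 30 33.92576631213995
```

The pad is down, at roughly 0.23 rad, and the jaw is up. But there is an unexpected sideways force, so I'm looking.

Run:
```python
from h import *
im=cv2.imread('pics/w3.png'); s,_=cams.camera('side')
a=cv2.resize(im[60:330,100:440],(680,540)) 
b=cv2.resize(s[165:235,200:300],(600,420),interpolation=cv2.INTER_CUBIC)
cv2.imwrite('pics/w3c.png',a); cv2.imwrite('pics/s3c.png',b)
```

```text
(no output)
```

View pics/w3c.png

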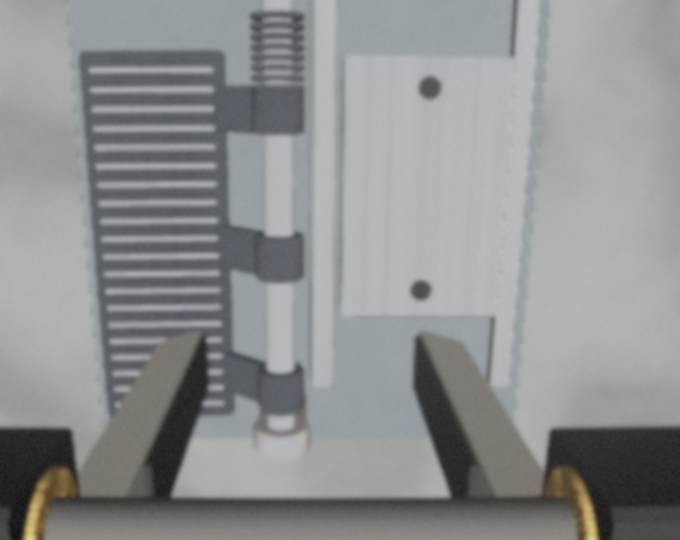

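View pics/s3c.png

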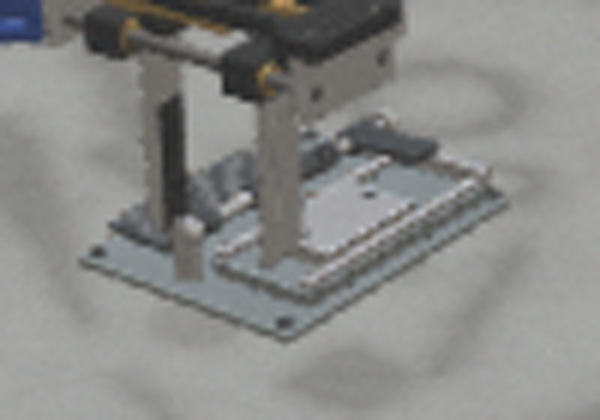

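The picture shows both fingers free of the guides and hinge: left fingertip on the pad (~(190,340)), right in the channel behind the coupon (~(440,340)). So the side load is just pad friction. I'll press 1 mm deeper and push.

To row units: 46 mm / 1000 = 0.046, 43 mm / 1000 = 0.043.

Request:
{"name": "arm_command", "arguments": {"plan": [[[0.003,0,0.0005,0,0,0,-0.277],[0.007,0,0.001,0,0,0,-0.277],[0.011,0,0.001,0,0,0,-0.277],[0.015,0,0.001,0,0,0,-0.277],[0.019,0,0.001,0,0,0,-0.277],[0.023,0,0.001,0,0,0,-0.277],[0.027,0,0.001,0,0,0,-0.277],[0.031,0,0.001,0,0,0,-0.277],[0.035,0,0.001,0,0,0,-0.277],[0.039,0,0.001,0,0,0,-0.277],[0.043,0,0.001,0,0,0,-0.277],[0.046,0,0.001,0,0,0,-0.277]]]}}

```text
time_s: 5.25
ee_pos: [0.554, 0.0483, 0.0176]
eef_rot: [-3.141, 0.002, 0.554]
force: [-7.2, -5.4, 9.5]
grip_width: 0.06
grip_force: 5.0
```

```bash
cat > m.py <<'E'
from h import *
o=ctrl.get_obs()
O=np.array([594.5,35.3]);y=.5525;a=np.array([np.cos(y),np.sin(y)]);b=np.array([-a[1],a[0]])
print(o['time_s'],'local',a@(o['ee_pos'][:2]*1000-O),b@(o['ee_pos'][:2]*1000-O),o['ee_pos'][2],'F',a@o['force'][:2],b@o['force'][:2],o['force'][2])
im,W=cloud('wrist')
X=(W[...,:2]*1000-O)@a;Y=(W[...,:2]*1000-O)@b;Z=W[...,2]*1000
m=(abs(Y)<16)&(Z>20)&(Z<27)&(X<34)&(X>-60)
for y0 in (-16,-8,0,8):
  k=m&(Y>y0)&(Y<y0+8); print('coupon y',y0,'x',np.percentile(X[k],[.5,99.5]).round(1) if k.any() else None)
for y0 in (-4,4,12): print('jaw z',np.nanmedian(Z[(X>37)&(X<52)&(Y>y0)&(Y<y0+6)&(Z>16)]))
m=(abs(Y)<20)&(Z>10)&(Z<18)&(X>0)&(X<70)
print('deck px x range',(np.percentile(X[m],[1,99]),m.sum()) if m.any() else None)
import time; cv2.imwrite(f'pics/m{int(o["time_s"]*100)}.png',im)
E
python3 m.py
```

```text
5.25 local -27.627409534826395 32.33980560717203 0.01759192246519195 F -8.943558073774259 -0.8068657696640746 9.507778684036115
coupon y -16 x [-15.6  33.6]
coupon y -8 x [-16.4  33.6]
coupon y 0 x [-31.7  33.6]
coupon y 8 x [-15.6  33.6]
jaw z 38.69695047865041
jaw z 37.360603380363855
jaw z 36.02567709861707
deck px x range (array([54.56270621, 60.75435728]), np.int64(743))
```

Coupon is under the jaw, with about 9 mm to go. Continue slowly.

To row units: 8 mm / 1000 = 0.008, 7 mm / 1000 = 0.007.

Request:
{"name": "arm_command", "arguments": {"plan": [[[0.002,0,0,0,0,0,-0.277],[0.004,0,0,0,0,0,-0.277],[0.006,0,0,0,0,0,-0.277],[0.007,0,0,0,0,0,-0.277],[0.008,0,0,0,0,0,-0.277]]]}}

```text
time_s: 5.8
ee_pos: [0.5599, 0.052, 0.0175]
eef_rot: [-3.141, 0.004, 0.554]
force: [-15.3, -10.8, 15.1]
grip_width: 0.0601
grip_force: 10.6
```

To row units: 1.4 mm / 1000 = 0.0014, 0.7 mm / 1000 = 0.0007.

Request:
{"name": "arm_command", "arguments": {"plan": [[[0.0007,0,0,0,0,0,-0.277],[0.0014,0,0,0,0,0,-0.277]]]}}

```text
time_s: 6.0
ee_pos: [0.5601, 0.0522, 0.0174]
eef_rot: [-3.14, 0.007, 0.553]
force: [-23.4, -14.9, 20.6]
grip_width: 0.0599
grip_force: 14.4
```

```bash
python3 m.py
```

```text
6.0 local -20.399217969777464 32.37437137855189 0.01739046734010636 F -27.74821222167404 -0.416205036816835 20.60637854439447
coupon y -16 x [-9.5 33.8]
coupon y -8 x [-9.6 33.2]
coupon y 0 x [-24.8  33.2]
coupon y 8 x [-9.9 33.7]
jaw z 38.92815276329706
jaw z 37.58030253106025
jaw z 36.10181995486314
deck px x range (array([60.03543967, 60.52245835]), np.int64(25))
```

Force jumped to 28 N with the tip stalled, no deck is left showing in front of the coupon, and its rear is at about −9.7, so it is home. I'll back off along x with the pad still held, then check.

To row units: -8 mm / 1000 = -0.008, -6 mm / 1000 = -0.006.

Request:
{"name": "arm_command", "arguments": {"plan": [[[-0.002,0,0,0,0,0,-0.277],[-0.004,0,0,0,0,0,-0.277],[-0.006,0,0,0,0,0,-0.277],[-0.008,0,0,0,0,0,-0.277],[-0.008,0,0,0,0,0,-0.277]]]}}

```text
time_s: 6.55
ee_pos: [0.5569, 0.0498, 0.0184]
eef_rot: [3.141, -0.003, 0.553]
force: [3.4, 2.8, 6.3]
grip_width: 0.0601
grip_force: 3.4
```

```bash
python3 m.py; ls pics
```

```text
6.55 local -24.36839359541723 32.09446482158386 0.018432540278333357 F 4.344046414731208 0.6537757154406876 6.280005480375817
coupon y -16 x [-9.7 33.8]
coupon y -8 x [-13.5  33.7]
coupon y 0 x [-28.8  33.7]
coupon y 8 x [-9.6 33.7]
jaw z 37.309252815373654
jaw z 36.17359569884222
jaw z 35.006927236768945
deck px x range (array([59.81556162, 60.15443747]), np.int64(12))
crop.png
m525.png
m600.png
m655.png
pre.png
s3c.png
scene.png
side.png
w3.png
w3c.png
wrist.png
```

The coupon stayed home and the finger is 4 mm clear of it. Now release the pad gently and move up clear.

To row units: -150 mm / 1000 = -0.15, -140 mm / 1000 = -0.14.

Request:
{"name": "arm_command", "arguments": {"plan": [[[0,0,-0.002,0,0,0,-0.277],[0,0,-0.004,0,0,0,-0.277],[0,0,-0.006,0,0,0,-0.277],[0,0,-0.009,0,0,0,-0.277],[0,0,-0.014,0,0,0,-0.277],[0,0,-0.025,0,0,0,-0.277],[0,0,-0.045,0,0,0,-0.277],[0,0,-0.075,0,0,0,-0.277],[0,0,-0.11,0,0,0,-0.277],[0,0,-0.14,0,0,0,-0.277],[0,0,-0.15,0,0,0,-0.277],[0,0,-0.15,0,0,0,-0.277]]]}}

```text
time_s: 7.8
ee_pos: [0.5561, 0.0494, 0.1688]
eef_rot: [3.14, -0.002, 0.554]
force: [0.7, -0.1, 1.2]
grip_width: 0.0599
grip_force: 0.0
```

```bash
python3 m.py
python3 - <<'E'
import cv2,glob
f=sorted(glob.glob('pics/m*.png'))[-1]; print(f)
cv2.imwrite('pics/end.png',cv2.resize(cv2.imread(f)[40:330,100:440],(680,580)))
E
```

```text
7.8 local -25.304220047035695 32.18905386370309 0.16876633223934326 F 0.5800788723524366 -0.44236957528638055 1.2457348371880508
coupon y -16 x [-9.8 33.5]
coupon y -8 x [-10.8  33.5]
coupon y 0 x [-10.8  33.4]
coupon y 8 x [-10.7  33.4]
jaw z 29.549655850460045
jaw z 29.77279660738497
jaw z 29.816360202390953
deck px x range (array([58.88713592, 59.84297817]), np.int64(21))
pics/m780.png
```

View pics/end.png

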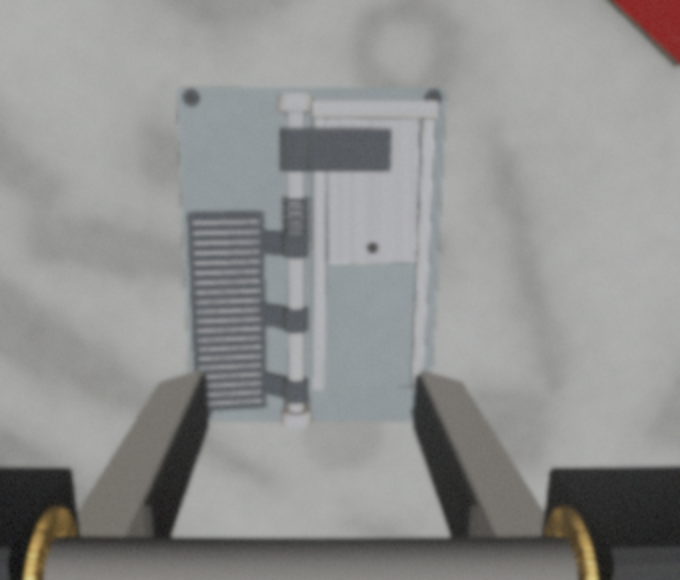

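The coupon (328–416, 118–263) is against the end stop at row ~115. The jaw (280–390, 150) is down on it, the pad is up, and the gripper is clear. Handing in.

```bash
python3 -c "
from station import ctrl; print(ctrl.hand_in())"
```

```text
the job is handed in; nothing more can be done
None
```

The coupon is home against the end stop with the jaw sprung down on it; the arm is clear, the loose parts were not touched, and the job was handed in at about 8 s.

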